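# Clear the sowing board and set the seed tray to the line

### The job

Clear the three metal corner brackets off the sowing board: each belongs in the bin whose bolted-down sample is of the same hand (left-hand or right-hand, mirror images). Then slide the empty seed tray along the board, without lifting or tipping it, until its whole leading edge meets the scribed line, and leave it there. Leave everything else on the bench alone.

Things in the scene. Friction and masses are not known exactly. Their poses are not given: they have to be found in the camera images.
- board: fixed sowing board of green-painted plywood on the table, 280 (x) by 460 (y) by 18 mm thick. Origin: centre of its underside, z up; its top is 18 mm above the table. Its y axis is the direction in which the tray is pushed. Yaw within 0.15 rad.
- line (a point): middle of the thin pale line (3 mm wide) scribed across the whole width of the board's top, parallel to the board's x axis, 70 mm to +y of the board's centre. Axes as the board's. There is no stop or ridge at it.
- tray: empty rigid black seed tray of 5 x 3 open cells, 200 (x) x 120 (y) x 45 mm high, upright walls 3 mm thick, 0.2 to 0.45 kg, ordinary sliding friction. Origin: centre of its underside, z up. Starts on the board's -y part, askew by up to 0.15 rad; its leading edge is the long side at its +y (60 mm from the origin), 100 to 180 mm short of the line.
- edge_near (a point): lower corner of the tray's leading (+y) edge at the robot's end (tray frame x -100, y +60, z 0 mm)
- edge_far (a point): lower corner of the tray's leading (+y) edge at the end away from the robot (tray frame x +100, y +60, z 0 mm)
- left_a: cast aluminium left-hand bracket, 0.1 kg. Origin: under the middle of its long leg, z up. Base 8 mm thick, an L from above: long leg 60 (x) x 24 mm (y); at its +x end a foot 24 mm wide turns left to y +40. On the leg's other edge an upright flange, the natural grip: 10 mm thick, 60 long, middle plane y -7, top 40 mm above the underside. Starts flat on the board, yaw within 0.85 rad.
- left_b: cast aluminium left-hand bracket, 0.1 kg. Origin: under the middle of its long leg, z up. Base 8 mm thick, an L from above: long leg 60 (x) x 24 mm (y); at its +x end a foot 24 mm wide turns left to y +40. On the leg's other edge an upright flange, the natural grip: 10 mm thick, 60 long, middle plane y -7, top 40 mm above the underside. Starts flat on the board, yaw within 0.85 rad.
- right_a: cast aluminium right-hand bracket, 0.1 kg. Origin: under the middle of its long leg, z up. Base 8 mm thick, an L from above: long leg 60 (x) x 24 mm (y); at its +x end a foot 24 mm wide turns right to y -40. On the leg's other edge an upright flange, the natural grip: 10 mm thick, 60 long, middle plane y +7, top 40 mm above the underside. Starts flat on the board, yaw within 0.85 rad.
- bin_left: open grey steel bin, fixed, outer 160 (x) x 150 (y) x 55 mm high, walls and floor 5 mm. Origin: underside below the middle of the opening, z up. A 4 mm foot plate sticks out 80 mm on its +x side with a sample left-hand bracket bolted on it (48 mm high in all). One bin on each side of the board; which is where varies. Yaw within 0.15 rad.
- bin_right: open grey steel bin, fixed, outer 160 (x) x 150 (y) x 55 mm high, walls and floor 5 mm. Origin: underside below the middle of the opening, z up. A 4 mm foot plate sticks out 80 mm on its +x side with a sample right-hand bracket bolted on it (48 mm high in all). One bin on each side of the board; which is where varies. Yaw within 0.15 rad.
- pot: bystander, to be left alone: empty terracotta pot, 80 mm wide, 75 mm high. Origin: its underside.
- jar: bystander, to be left alone: amber glass jar with a steel cap, 70 mm wide, 100 mm high. Origin: its underside.
- stake: bystander, to be left alone: flat wooden plant stake, 140 x 20 x 6 mm, lying on the board's far (+x) half beyond the line, along the board's y. Origin: its underside.
- trowel: bystander, to be left alone: hand trowel lying flat, 280 mm long, 70 mm wide. Origin: its underside.
- scoop_cup: bystander, to be left alone: aluminium mug, 84 mm wide, 70 mm high. Origin: its underside.
- roller: bystander, to be left alone: round wooden block, 60 mm across, 50 mm high. Origin: its underside.

How it is judged:
By the outcome, as a careful person would: the job done as asked, in the order asked, and still so for the second after the job is handed in, with the robot touching nothing.
It also fails if it takes over 72 s, if anything falls off the work surface, if the arm or the gripper's body presses on something with over 40 N, if the wrist force passes 120 N, or if a joint passes its speed limit or range.

### The arm

A 7-joint arm with a two-finger parallel gripper is mounted at the origin on the work surface. World frame = base frame: x ahead of the robot, y to its left, z up, the work surface at z = 0. Lengths are in m, angles in rad, forces in N, time in s.
With the tool pointing down it reaches from about 0.4 to 0.925 m from the base axis. Payload 5.6 kg.
Tool frame: the origin (TCP) lies at the very end of the fingers, on their centre line; the grasp point (between the pads) lies 19 mm behind it; z points along the fingers, y is the direction in which the jaws open and shut (so a half turn about z gives the same grasp; the last joint's range is limited). The gripper opens to 85 mm and grips with 20 to 120 N. Pads are 22 mm wide; open, the fingers measure 114 mm over their backs; the gripper's body (76 mm by 85 mm) begins 54 mm behind the grasp point. The pads swing forward as they close: fully open they stand 13 mm farther back than shut.
Start: joints at [1.199, 0.468, -0.012, 1.603, 0.006, 1.071, -0.056], TCP at [0.21, -0.615, 0.231] pointing down, gripper open.
Joint ranges: [-2.53, 2.53], [-0.31, 2.02], [-1.57, 1.55], [0.28, 2.44], [-1.29, 4.43], [0.15, 1.84], [-2.92, 2.92]. Speed limits (rad/s): [2.57, 2.57, 3.14, 3.14, 3.14, 3.14, 3.14].

### API

Orientations are given as a unit quaternion [w, x, y, z].
In Python, from cell import env, cams, spot_in, silhouettes, spot_point gives the robot as it stands.
- The arm moves only by the tool servo_tool, never from a script. Its argument "steps" is a list of rows, each a list of 5 numbers: the opening in per cent of the stroke, from 0 (shut) to 100 (fully open), then the shift along the tool's x, y, z in mm, then the turn about the tool's z in degrees. A call has 1 to 12 rows; each row shifts and turns the commanded pose from where the row before left it, along the tool's axes as they then stand; what a row does not reach is not made up. A row lasts 1/8 s, in which the tool goes at most 62.5 mm and 10.7 degrees, less where a joint would pass 70% of its speed; a pose out of reach is approached as far as the arm can. A call with a gripper value outside its range is refused whole. The fingers move at their own pace and stop on an object; "newtons" is the grip in N (left out, the last holds). Time passes only in rows, so rows that do not move let the fingers close. It gives the time, the measured TCP pose, the force and the opening at its end, in the units of the state.
- env.get_state(): the state, without advancing time (a new reading comes with each control period).
- cams.read_camera(name): name is "scene" or "top"; returns a dict with "frame" (420x560x3 uint8, blue, green, red), "vfov" (degrees; the focal length in pixels is half the picture's height over the tangent of half this angle, whatever the lens; pixels are square), "cx", "cy" (the principal point, pixels), "R" (3x3) and "t" (3): a world point X has camera coordinates R X + t. Camera axes: x right, y down, z forward; pixel columns grow to the right and rows downward; lengths in m; the calibration is good to about 2 mm. A picture is of the moment at which its call begins. There is no depth.
- env.close_job(): hands the job in, once; it reports no verdict.
Trained networks look in the newest picture that a camera, given by its name, has taken for a name from the list of things; names that differ only in an ending like _2 or _b are one class to them, and where a whole thing is asked for, a point or a joint stands for the part that bears it (a point fixed in the world has none). Each returns a list of dicts, best first, with "score" (0 to 1); they miss things now and then, are a little off and sometimes report something else, mostly with a low value. They report only what shows in the picture. A call takes as long as a camera call.
- spot_in(thing, camera): "centre" ([column, row] in pixels, amid what is visible of it).
- silhouettes(thing, camera): "pixels" (420x560 bool, what is visible of it) and "centre" ([column, row] in pixels, amid what is visible of it).
- spot_point(thing, camera): "centre" ([column, row] in pixels: a listed point, or the origin of a listed thing).
The state is a dict: "time": time; "joint_pos": joint angles; "dq": joint speeds; "effort": joint torques, N m; "position": TCP position; "tool_rot": TCP orientation; "force": force on the tool from outside, world axes, zero at the start; "moment": the same for the moment, N m; "opening": opening from 0.0 (shut) to 1.0 (fully open).
Only numpy, scipy, OpenCV 4.12 (cv2) and the standard library are available. Lean on these libraries where they do the work, as an engineer would, in place of code of your own. Each camera call takes 0.05 s, during which the arm holds its last target. There are 200 camera calls.

## Working session

There is one attempt and no reset: what is moved stays moved. The work goes in short steps, Python scripts to look and compute and a tool call to move; the robot and the scene stay as the last step left them, time stands still between calls to the robot, and variables do not carry over. Pictures are saved under pics/ and viewed, about 8 in all and at most 12, crops included, and the job is handed in when it is done.

Besides the shell and the picture viewer there is one more tool, called by a JSON object that holds its "method" and its "body", one argument or row to a line. servo_tool: Moves the arm, as the interface text tells. Its arguments: {"type":"object","properties":{"steps":{"type":"array","items":{"type":"array","items":{"type":"number"}}},"newtons":{"type":"number"}},"required":["steps"]}

```bash
mkdir -p pics; ls; cat > h.py <<'E'
import numpy as np, cv2
from cell import env, cams, spot_in, silhouettes, spot_point
def cam(n):
    c=cams.read_camera(n); c['f']=c['frame'].shape[0]/2/np.tan(np.radians(c['vfov'])/2); return c
def ray(c,px,z):
    R,t=np.array(c['R']),np.array(c['t']); d=R.T@np.array([(px[0]-c['cx'])/c['f'],(px[1]-c['cy'])/c['f'],1]); o=-R.T@t
    return o+d*(z-o[2])/d[2]
def proj(c,X):
    p=np.array(c['R'])@np.array(X)+np.array(c['t']); return np.array([c['cx'],c['cy']])+c['f']*p[:2]/p[2]
E
python3 - <<'E'
from h import *
for n in ['top','scene']:
    c=cam(n); cv2.imwrite(f'pics/{n}0.png',c['frame']); print(n,c['vfov'],c['cx'],c['cy'],-np.array(c['R']).T@c['t'])
    for th,z in [('board',0),('line',.018),('tray',.018),('edge_near',.018),('edge_far',.018),('left_a',.018),('right_a',.018),('bin_left',0),('bin_right',0),('stake',.018),('pot',0),('jar',0),('trowel',0),('scoop_cup',0),('roller',0)]:
        for r in spot_point(th,n)[:4]: print(th,round(r['score'],2),np.round(r['centre'],1),np.round(ray(c,r['centre'],z)[:2],4))
E
```

```text
pics
top 56.13786684245723 278.0021289778798 209.1926915767632 [0.52189369 0.01681534 1.1255229 ]
board 0.87 [282.7 246.4] [ 0.5231 -0.0147]
board 0.42 [135.1 278.2] [0.4313 0.3994]
line 0.89 [257.  246.6] [0.522  0.0577]
tray 0.67 [227.6 206. ] [0.6355 0.142 ]
tray 0.61 [329.8 252.5] [ 0.5069 -0.1463]
edge_far 0.66 [282.2 152.2] [ 0.7918 -0.0112]
edge_far 0.56 [309.  212.1] [ 0.6201 -0.088 ]
left_a 0.7 [262.6 278.1] [0.435  0.0412]
left_a 0.55 [221.8 260.5] [0.4828 0.1552]
left_a 0.47 [284.2 245.6] [ 0.5253 -0.0184]
right_a 0.65 [268.  226.4] [0.5788 0.0275]
bin_left 0.77 [415.7 264.4] [ 0.4746 -0.3941]
bin_right 0.6 [136.1 282.2] [0.4203 0.3961]
stake 0.6 [209.3 156.1] [0.7782 0.1968]
stake 0.58 [229.  204.9] [0.6386 0.1381]
pot 0.68 [205.7 158.4] [0.7755 0.21  ]
jar 0.64 [352.  160.1] [ 0.7749 -0.2153]
trowel 0.6 [282.8 154. ] [ 0.7908 -0.0135]
scoop_cup 0.63 [398.3 181.4] [ 0.7134 -0.3496]
scoop_cup 0.51 [352.4 162.6] [ 0.7675 -0.2164]
roller 0.91 [163.  185.6] [0.6947 0.3304]
roller 0.53 [307.6 212. ] [ 0.6219 -0.0857]
scene 54.18291289807531 283.9400089374311 210.3780257289992 
[... 411 characters left out ...]
[0.4808 0.1471]
left_a 0.4 [333.3 264.2] [ 0.8009 -0.0219]
right_a 0.57 [287.9 204.5] [0.5867 0.0296]
right_a 0.39 [268.7 307.1] [ 0.7671 -0.2175]
right_a 0.2 [252.5 171.6] [0.4266 0.0409]
bin_left 0.89 [142.  281.8] [ 0.4849 -0.3939]
bin_left 0.33 [254.4 172.1] [0.42  0.053]
bin_right 0.75 [330.6 119.5] [0.4321 0.3888]
stake 0.64 [330.2 193. ] [0.6442 0.1439]
pot 0.65 [332.9 264.7] [ 0.7962 -0.0155]
pot 0.29 [270.  307.2] [ 0.7639 -0.211 ]
jar 0.72 [267.2 307.9] [ 0.7603 -0.2171]
jar 0.36 [260.5 201.7] [ 0.5146 -0.0099]
trowel 0.62 [331. 262.] [ 0.7875 -0.0131]
scoop_cup 0.79 [213.9 329.7] [ 0.7102 -0.3433]
roller 0.71 [389.3 168.9] [0.7028 0.3514]
roller 0.2 [262.6 236.4] [ 0.604  -0.0856]
```

```bash
python3 - <<'E'
import cv2
t=cv2.imread('pics/top0.png');cv2.imwrite('pics/top0c.png',cv2.resize(t[180:330,190:390],None,fx=4,fy=4,interpolation=cv2.INTER_CUBIC))
s=cv2.imread('pics/scene0.png');cv2.imwrite('pics/scene0c.png',cv2.resize(s[80:360,60:460],None,fx=2,fy=2,interpolation=cv2.INTER_CUBIC))
E
```

```text
(no output)
```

View pics/top0.png

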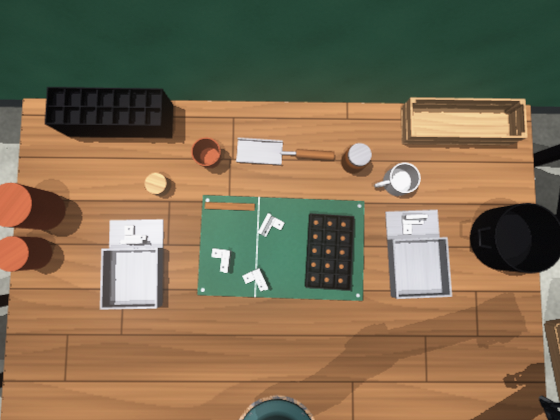

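View pics/top0c.png

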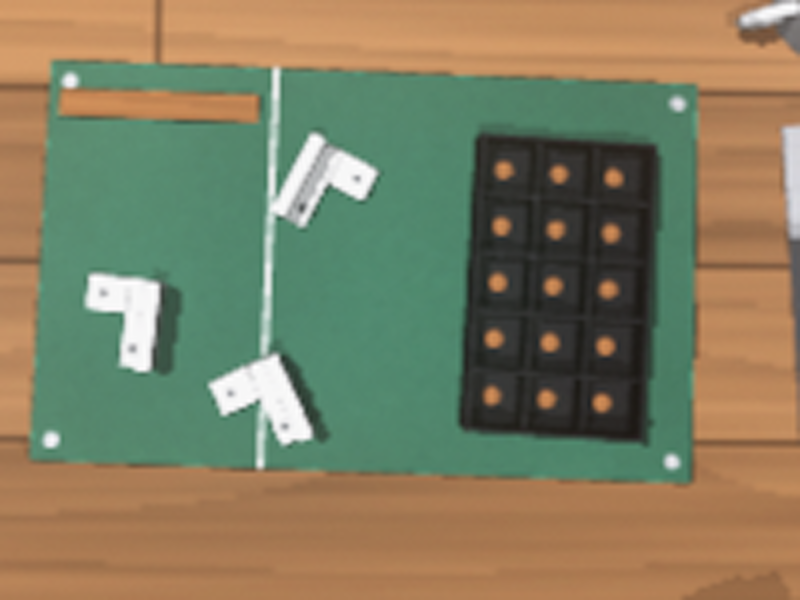

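View pics/scene0c.png

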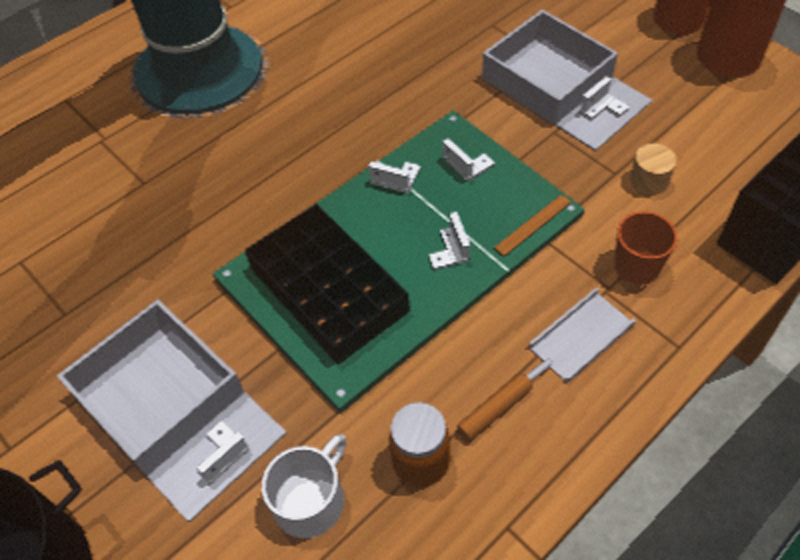

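The pictures show the board with a line at about col 257, the tray at (330,252), and brackets at (222,260), (257,279) and (270,224). The first two look left-hand and the third right-hand. The bin samples are at (133,235) and (413,220). Next I'll fit models to both views, including both hand hypotheses for the samples.

```bash
cat > fit.py <<'E'
from h import *
from scipy.optimize import minimize
def box(x0,x1,y0,y1,z0,z1): return np.array([[x,y,z] for x in(x0,x1) for y in(y0,y1) for z in(z0,z1)])/1000
def bracket(h): # h=+1 left, -1 right
    return [box(-30,30,-12,12,0,8),box(6,30,*sorted((0,40*h)),0,8),box(-30,30,*sorted((-12*h,-2*h)),0,40)]
TRAY=[box(-100,100,-60,60,0,45)]
U=4
def render(c,parts,p,z):
    H,W=c['frame'].shape[:2]; m=np.zeros((H*U,W*U),np.uint8)
    R=np.array([[np.cos(p[2]),-np.sin(p[2]),0],[np.sin(p[2]),np.cos(p[2]),0],[0,0,1]])
    for b in parts:
        q=np.array([proj(c,R@v+[p[0],p[1],z]) for v in b])
        q=((q+.5)*U*16-8).astype(np.float32)
        cv2.fillConvexPoly(m,cv2.convexHull(q).round().astype(np.int32),1,shift=4)
    return m
def fit(cs,masks,parts,p0,z):
    ms=[cv2.resize(m.astype(np.uint8),None,fx=U,fy=U,interpolation=cv2.INTER_NEAREST) for m in masks]
    def f(p):
        s=0
        for c,m in zip(cs,ms):
            r=render(c,parts,p,z); s+=1-(r&m).sum()/max(1,(r|m).sum())
        return s/len(cs)
    best=None
    for dy in (-.3,0,.3):
        p=np.array(p0)+[0,0,dy]
        o=minimize(f,p,method='Nelder-Mead',options=dict(initial_simplex=p+np.array([[0,0,0],[.01,0,0],[0,.01,0],[0,0,.2]]),xatol=2e-4,fatol=1e-4,maxiter=120))
        if best is None or o.fun<best.fun: best=o
    return np.round(best.x,4),round(1-best.fun,3)
def white(c,xy,r,z,s=60,v=100):
    hsv=cv2.cvtColor(c['frame'],cv2.COLOR_BGR2HSV); m=((hsv[...,1]<s)&(hsv[...,2]>v))
    a=np.zeros(m.shape,np.uint8); cv2.circle(a,tuple(int(round(k)) for k in proj(c,[*xy,z])),r,1,-1); return m&(a>0)
def boardline(c):
    hsv=cv2.cvtColor(c['frame'],cv2.COLOR_BGR2HSV)
    g=((hsv[...,0]>60)&(hsv[...,0]<95)&(hsv[...,1]>80)&(hsv[...,2]>40)).astype(np.uint8); g[:185]=0
    g=cv2.morphologyEx(g,cv2.MORPH_OPEN,np.ones((3,3)))
    n,l,st,_=cv2.connectedComponentsWithStats(g); keep=[i for i in range(1,n) if st[i,4]>200 and 190<st[i,0]<370 and st[i,1]<300]
    ys,xs=np.nonzero(np.isin(l,keep)); w=np.array([ray(c,(x,y),.018)[:2] for x,y in zip(xs,ys)],np.float32)
    return cv2.minAreaRect(w)
E
python3 - <<'E'
from fit import *
cs=[cam('top'),cam('scene')]
print('board',boardline(cs[0]))
def mk(th,c,i):
    return [(r['score'],np.round(r['centre']),int(r['pixels'].sum())) for r in silhouettes(th,c)[:4]]
for n,xy,y0 in [('L1',(.483,.152),0),('L2',(.435,.04),.4),('R',(.58,.027),-.4)]:
    ms=[white(c,xy,22 if i==0 else 24,.03) for i,c in enumerate(cs)]
    print(n,[int(m.sum()) for m in ms],[fit(cs,ms,bracket(h),[*xy,y0],.018) for h in(1,-1)], fit(cs[:1],ms[:1],bracket(-1 if n=='R' else 1),[*xy,y0],.018))
tm=[]
for n in('top','scene'):
    r=silhouettes('tray',n); print([(round(q['score'],2),np.round(q['centre']),q['pixels'].sum()) for q in r[:3]])
    b=[q for q in r if (abs(q['centre'][0]-330)<15 if n=='top' else abs(q['centre'][0]-223)<20)]; tm.append(b[0]['pixels'] if b else None)
if all(m is not None for m in tm): print('tray',fit(cs,tm,TRAY,[.507,-.144,0],.018),fit(cs[:1],tm[:1],TRAY,[.507,-.144,0],.018),fit(cs[1:],tm[1:],TRAY,[.507,-.144,0],.018))
# line in top
c=cs[0];hsv=cv2.cvtColor(c['frame'],cv2.COLOR_BGR2GRAY).astype(float)
P=[]
for row in list(range(200,208))+list(range(214,218))+list(range(238,262))+list(range(290,295)):
    s=hsv[row,250:266]; s=np.clip(s-np.median(s)-15,0,None)
    if s.sum()>0: P.append(ray(c,(250+(s*np.arange(16)).sum()/s.sum(),row),.018)[:2])
P=np.array(P); k=np.polyfit(P[:,0],P[:,1],1); print('line y=a x+b',k,np.std(np.polyval(k,P[:,0])-P[:,1]))
a=cv2.resize(cs[0]['frame'][210:320,90:175],None,fx=4,fy=4,interpolation=3);b=cv2.resize(cs[0]['frame'][200:310,375:460],None,fx=4,fy=4,interpolation=3)
cv2.imwrite('pics/s.png',np.hstack([a,b]))
E
```

```text
board ((0.521442174911499, -0.011534646153450012), (0.45498713850975037, 0.27583107352256775), 88.31578826904297)
L1 [293, 160] [(array([ 0.4835,  0.1471, -0.1017]), np.float64(0.696)), (array([0.4841, 0.1546, 0.5385]), np.float64(0.451))] (array([ 0.484 ,  0.1471, -0.1067]), np.float64(0.9))
L2 [393, 155] [(array([0.4319, 0.0508, 0.4462]), np.float64(0.583)), (array([0.4309, 0.0592, 0.9687]), np.float64(0.449))] (array([0.4321, 0.0504, 0.4377]), np.float64(0.748))
R [417, 305] [(array([ 0.5778,  0.0284, -1.2415]), np.float64(0.481)), (array([ 0.5817,  0.0318, -0.4838]), np.float64(0.671))] (array([ 0.5826,  0.0313, -0.4937]), np.float64(0.713))
[(0.72, array([332., 254.]), np.int64(3440))]
[(0.6, array([225., 220.]), np.int64(3578)), (0.59, array([343., 117.]), np.int64(3175))]
tray (array([ 0.5102, -0.1414, -0.0609]), np.float64(0.976)) (array([ 0.5104, -0.1415, -0.0599]), np.float64(0.982)) (array([ 0.5098, -0.1413, -0.0575]), np.float64(0.972))
line y=a x+b [-0.01539208  0.06670497] 0.002160837195822323
```

View pics/s.png

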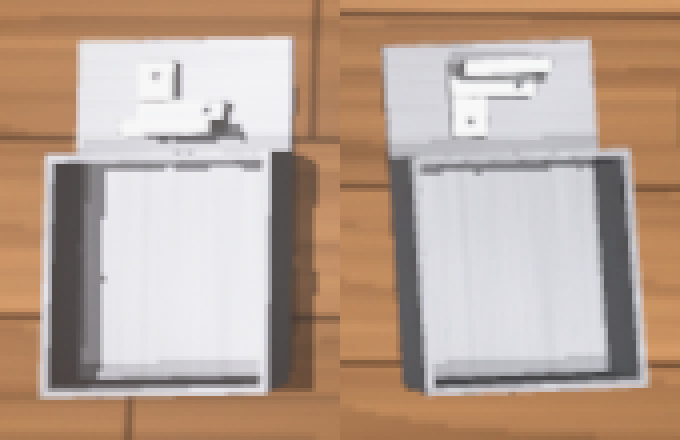

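The picture settles the hands. The sample on the +y bin (image left) has its foot turning right, so that is bin_right. The one on the −y bin turns left, so that is bin_left. The networks agree. Next I'll refine the brackets with the line masked out, and get the tool frame.

```bash
cat >> fit.py <<'E'
def rows(target,yaw,n,grip,ref=None):
    """yaw = world direction of jaw (tool y) axis, mod pi"""
    from scipy.spatial.transform import Rotation as Ro
    s=env.get_state(); q=s['tool_rot']; R=Ro.from_quat([q[1],q[2],q[3],q[0]])
    M=R.as_matrix(); cur=np.arctan2(M[1,1],M[0,1]); d=(yaw-cur+np.pi/2)%np.pi-np.pi/2
    turn=np.degrees(-d)  # tool z points down
    D=(np.array(target)-s['position'])/n*1000; out=[]
    for i in range(n):
        out.append([grip]+[round(float(v),1) for v in R.as_matrix().T@D]+[round(turn/n,2)]); R=R*Ro.from_euler('z',turn/n,degrees=True)
    print('t',round(s['time'],2),'j7',round(s['joint_pos'][6],2),'pos',np.round(s['position'],4),'jaw',round(cur,3),'F',np.round(s['force'],1),'open',round(s['opening'],3)); print(out)
E
python3 - <<'E'
from fit import *
print(env.get_state()['tool_rot'])
c=cam('top')
for n,xy,y0,h in [('L1',(.484,.147),-.1,1),('L2',(.432,.05),.4,1),('R',(.582,.031),-.45,-1)]:
    m=white(c,xy,20,.03,s=70,v=90).astype(np.uint8)
    m=cv2.morphologyEx(m,cv2.MORPH_OPEN,np.ones((4,4),np.uint8))
    p,i=fit([c],[m],bracket(h),[*xy,y0],.018); print(n,m.sum(),p,i,'grip',np.round([p[0]+.007*h*np.sin(p[2]),p[1]-.007*h*np.cos(p[2])],4),'jaw',round(p[2]+np.pi/2,3))
rows([.21,-.615,.231],np.pi/2,1,50)
E
```

```text
[ 3.94068868e-05  9.86525440e-01  1.63607929e-01 -9.72792245e-06]
L1 293 [ 0.4811  0.1443 -0.1074] 0.901 grip [0.4803 0.1373] jaw 1.463
L2 324 [0.4298 0.0475 0.4308] 0.891 grip [0.4327 0.0411] jaw 2.002
R 336 [ 0.5804  0.0291 -0.4923] 0.878 grip [0.5837 0.0353] jaw 1.078
t 1.85 j7 -0.06 pos [ 0.2098 -0.6152  0.2313] jaw -1.242 F [-0.4  0.3 -0.8] open 1.001
[[50, 0.2, -0.1, 0.3, np.float64(18.83)]]
```

```bash
python3 - <<'E'
from fit import *
rows([.587,.038,.16],1.078,14,60)
E
```

```text
t 1.85 j7 -0.06 pos [ 0.2098 -0.6152  0.2313] jaw -1.242 F [-0.4  0.3 -0.8] open 1.001
[[60, 40.6, -35.5, 5.1, np.float64(3.36)], [60, 38.4, -37.8, 5.1, np.float64(3.36)], [60, 36.1, -40.0, 5.1, np.float64(3.36)], [60, 33.7, -42.0, 5.1, np.float64(3.36)], [60, 31.2, -43.9, 5.1, np.float64(3.36)], [60, 28.6, -45.7, 5.1, np.float64(3.36)], [60, 25.8, -47.3, 5.1, np.float64(3.36)], [60, 23.0, -48.7, 5.1, np.float64(3.36)], [60, 20.1, -50.0, 5.1, np.float64(3.36)], [60, 17.2, -51.1, 5.1, np.float64(3.36)], [60, 14.1, -52.0, 5.1, np.float64(3.36)], [60, 11.1, -52.7, 5.1, np.float64(3.36)], [60, 8.0, -53.3, 5.1, np.float64(3.36)], [60, 4.8, -53.7, 5.1, np.float64(3.36)]]
```

{"method": "servo_tool", "body": {
  "steps": [
    [60,41,-36,5,3.4],
    [60,38,-38,5,3.4],
    [60,36,-40,5,3.4],
    [60,34,-42,5,3.4],
    [60,31,-44,5,3.4],
    [60,29,-46,5,3.4],
    [60,26,-47,5,3.4],
    [60,23,-49,5,3.4],
    [60,20,-50,5,3.4],
    [60,17,-51,5,3.4],
    [60,14,-52,5,3.4],
    [60,11,-53,5,3.4]
  ],
  "newtons": 40
}}

```text
time: 3.35
position: [0.536, -0.0536, 0.1714]
tool_rot: [0.0, 0.981, -0.192, 0.0]
force: [0.9, -0.7, 0.3]
opening: 0.603
```

```bash
python3 - <<'E'
from fit import *
rows([.587,.038,.1],1.078,2,60)
rows([.587,.038,.031],1.078,4,60)
E
```

```text
t 3.35 j7 -1.99 pos [ 0.536  -0.0536  0.1714] jaw -1.956 F [ 0.9 -0.7  0.3] open 0.603
[[60, 6.4, -52.0, 35.7, np.float64(3.07)], [60, 3.6, -52.3, 35.7, np.float64(3.07)]]
t 3.35 j7 -1.99 pos [ 0.536  -0.0536  0.1714] jaw -1.956 F [ 0.9 -0.7  0.3] open 0.603
[[60, 3.2, -26.0, 35.1, np.float64(1.53)], [60, 2.5, -26.1, 35.1, np.float64(1.53)], [60, 1.8, -26.1, 35.1, np.float64(1.53)], [60, 1.1, -26.2, 35.1, np.float64(1.53)]]
```

{"method": "servo_tool", "body": {
  "steps": [
    [60,6,-52,36,3],
    [60,4,-52,36,3],
    [60,0,0,0,0]
  ]
}}

```text
time: 3.72
position: [0.5838, 0.0404, 0.0971]
tool_rot: [-0.0, 0.971, -0.238, -0.003]
force: [0.2, -0.5, 0.3]
opening: 0.595
```

```bash
python3 - <<'E'
from fit import *
rows([.587,.038,.031],1.078,2,60)
c=cam('top'); f=c['frame'][150:300,190:390]; s=cam('scene')['frame'][120:270,190:390]
cv2.imwrite('pics/a.png',cv2.resize(np.vstack([f,s]),None,fx=2,fy=2,interpolation=3)[:600])
E
```

```text
t 3.73 j7 -2.27 pos [0.5838 0.0404 0.0971] jaw -2.052 F [ 0.2 -0.5  0.3] open 0.595
[[60, 2.1, 0.3, 33.0, np.float64(0.34)], [60, 2.1, 0.3, 33.0, np.float64(0.34)]]
```

View pics/a.png

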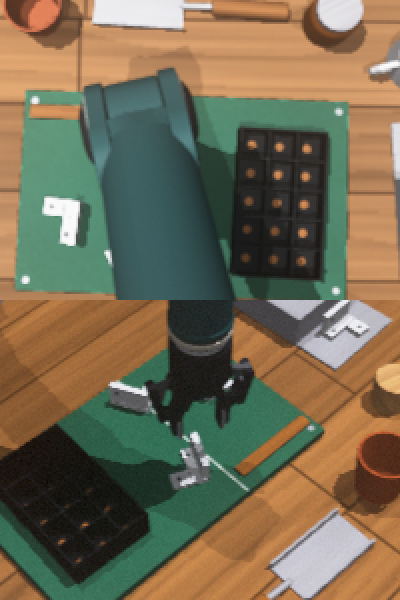

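The gripper hovers over the right-hand bracket, and the flange lies between the fingers at about (195,440). Descending now.

{"method": "servo_tool", "body": {
  "steps": [
    [60,2,0,25,0.5],
    [60,2,0,25,0],
    [60,0,0,16,0],
    [60,0,0,0,0]
  ]
}}

```text
time: 4.32
position: [0.5878, 0.032, 0.034]
tool_rot: [0.0, 0.969, -0.247, -0.001]
force: [0.4, 0.7, -0.1]
opening: 0.597
```

{"method": "servo_tool", "body": {
  "steps": [
    [60,0,-4,3,0],
    [0,0,0,0,0],
    [0,0,0,0,0],
    [0,0,0,0,0],
    [0,0,0,0,0]
  ],
  "newtons": 40
}}

```text
time: 4.95
position: [0.5906, 0.0367, 0.0318]
tool_rot: [-0.0, 0.969, -0.246, 0.0]
force: [-0.4, 0.1, 3.0]
opening: 0.11
```

```bash
python3 - <<'E'
from fit import *
s=env.get_state(); 
rows([.43,.413,.15],1.571,9,0)
E
```

```text
t 4.95 j7 -2.3 pos [0.5906 0.0367 0.0318] jaw -2.068 F [-0.4  0.1  3. ] open 0.11
[[0, -35.6, -28.3, -13.1, np.float64(-3.16)], [0, -34.0, -30.2, -13.1, np.float64(-3.16)], [0, -32.3, -32.0, -13.1, np.float64(-3.16)], [0, -30.5, -33.7, -13.1, np.float64(-3.16)], [0, -28.6, -35.4, -13.1, np.float64(-3.16)], [0, -26.6, -36.9, -13.1, np.float64(-3.16)], [0, -24.5, -38.3, -13.1, np.float64(-3.16)], [0, -22.3, -39.6, -13.1, np.float64(-3.16)], [0, -20.1, -40.8, -13.1, np.float64(-3.16)]]
```

{"method": "servo_tool", "body": {
  "steps": [
    [0,0,0,-55,0],
    [0,0,0,-60,0],
    [0,-36,-28,0,-3.2],
    [0,-34,-30,0,-3.2],
    [0,-32,-32,0,-3.2],
    [0,-30,-34,0,-3.2],
    [0,-29,-35,0,-3.2],
    [0,-27,-37,0,-3.2],
    [0,-24,-38,0,-3.2],
    [0,-22,-40,0,-3.2],
    [0,-20,-41,0,-3.2],
    [0,0,0,0,0]
  ]
}}

```text
time: 6.45
position: [0.4257, 0.4167, 0.1462]
tool_rot: [-0.001, 1.0, 0.007, -0.001]
force: [0.4, -1.2, -2.4]
opening: 0.108
```

```bash
python3 - <<'E'
from fit import *
rows([.428,.413,.026],1.571,3,0)
E
```

```text
t 6.45 j7 -2.57 pos [0.4257 0.4167 0.1462] jaw -1.558 F [ 0.4 -1.2 -2.4] open 0.108
[[0, 0.8, 1.3, 40.1, np.float64(0.25)], [0, 0.8, 1.3, 40.1, np.float64(0.25)], [0, 0.8, 1.3, 40.1, np.float64(0.25)]]
```

{"method": "servo_tool", "body": {
  "steps": [
    [0,0,0,45,0],
    [0,0,0,40,0],
    [0,0,0,25,0],
    [0,0,0,9,0],
    [0,0,0,0,0]
  ]
}}

```text
time: 7.08
position: [0.4293, 0.412, 0.0271]
tool_rot: [0.0, 1.0, 0.003, -0.0]
force: [0.1, 0.3, -0.8]
opening: 0.105
```

{"method": "servo_tool", "body": {
  "steps": [
    [0,0,0,4,0],
    [30,0,0,0,0],
    [35,0,0,0,0],
    [35,0,0,0,0],
    [35,0,0,-50,0],
    [35,0,0,-60,0]
  ]
}}

```text
time: 7.82
position: [0.4283, 0.412, 0.1335]
tool_rot: [0.001, 1.0, 0.003, -0.001]
force: [0.5, 1.6, -0.4]
opening: 0.351
```

```bash
python3 - <<'E'
from fit import *
rows([.4833,.140,.14],1.463,6,60)
E
```

```text
t 7.83 j7 -2.58 pos [0.4283 0.412  0.1335] jaw -1.565 F [ 0.5  1.6 -0.4] open 0.351
[[60, 8.9, 45.4, -1.0, np.float64(1.09)], [60, 9.7, 45.2, -1.0, np.float64(1.09)], [60, 10.6, 45.0, -1.0, np.float64(1.09)], [60, 11.4, 44.8, -1.0, np.float64(1.09)], [60, 12.3, 44.6, -1.0, np.float64(1.09)], [60, 13.1, 44.3, -1.0, np.float64(1.09)]]
```

{"method": "servo_tool", "body": {
  "steps": [
    [60,9,45,-1,1],
    [60,10,45,-1,1],
    [60,11,45,-1,1],
    [60,11,45,-1,1],
    [60,12,45,-1,1],
    [60,13,44,-1,1],
    [60,0,0,40,0],
    [60,0,0,0,0]
  ]
}}

```text
time: 8.82
position: [0.483, 0.1401, 0.0977]
tool_rot: [0.001, 0.999, -0.05, -0.002]
force: [-1.3, -0.4, -0.1]
opening: 0.597
```

```bash
python3 - <<'E'
from fit import *
rows([.4833,.140,.031],1.463,2,60)
E
```

```text
t 8.82 j7 -2.19 pos [0.483  0.1401 0.0977] jaw -1.67 F [-1.3 -0.4 -0.1] open 0.597
[[60, 0.3, -0.0, 33.3, np.float64(0.23)], [60, 0.3, -0.0, 33.3, np.float64(0.23)]]
```

{"method": "servo_tool", "body": {
  "steps": [
    [60,0,0,35,0],
    [60,0,0,27,0],
    [60,0,0,4,0],
    [60,0,0,0,0],
    [0,0,0,0,0],
    [0,0,0,0,0],
    [0,0,0,0,0],
    [0,0,0,0,0]
  ]
}}

```text
time: 9.82
position: [0.4855, 0.1411, 0.0343]
tool_rot: [-0.0, 0.999, -0.05, 0.001]
force: [-1.1, -0.7, 6.0]
opening: 0.107
```

```bash
python3 - <<'E'
from fit import *
rows([.48,-.43,.15],1.471,11,0)
E
```

```text
t 9.82 j7 -2.24 pos [0.4855 0.1411 0.0343] jaw -1.67 F [-1.1 -0.7  6. ] open 0.107
[[0, 4.7, 51.7, -10.5, np.float64(0.0)], [0, 4.7, 51.7, -10.5, np.float64(0.0)], [0, 4.7, 51.7, -10.5, np.float64(0.0)], [0, 4.7, 51.7, -10.5, np.float64(0.0)], [0, 4.7, 51.7, -10.5, np.float64(0.0)], [0, 4.7, 51.7, -10.5, np.float64(0.0)], [0, 4.7, 51.7, -10.5, np.float64(0.0)], [0, 4.7, 51.7, -10.5, np.float64(0.0)], [0, 4.7, 51.7, -10.5, np.float64(0.0)], [0, 4.7, 51.7, -10.5, np.float64(0.0)], [0, 4.7, 51.7, -10.5, np.float64(0.0)]]
```

{"method": "servo_tool", "body": {
  "steps": [
    [0,0,0,-50,0],
    [0,2,40,-55,0],
    [0,5,56,-12,0],
    [0,5,56,0,0],
    [0,5,56,0,0],
    [0,5,56,0,0],
    [0,5,56,0,0],
    [0,5,56,0,0],
    [0,5,56,0,0],
    [0,5,56,0,0],
    [0,5,40,0,0]
  ]
}}

```text
time: 11.2
position: [0.4785, -0.3886, 0.1458]
tool_rot: [0.0, 0.999, -0.051, -0.0]
force: [-0.3, 1.3, -0.3]
opening: 0.106
```

```bash
python3 - <<'E'
from fit import *
rows([.448,-.422,.12],1.60,3,0)
for n in ('top','scene'):
    c=cam(n)
    for r in spot_point('bin_left',n)[:1]: print(r['score'],ray(c,r['centre'],0))
E
```

```text
t 11.2 j7 -1.12 pos [ 0.4785 -0.3886  0.1458] jaw -1.672 F [-0.3  1.3 -0.3] open 0.106
[[0, -9.0, 12.1, 8.6, np.float64(-2.49)], [0, -9.5, 11.7, 8.6, np.float64(-2.49)], [0, -10.0, 11.3, 8.6, np.float64(-2.49)]]
0.66 [ 0.47034615 -0.39195511  0.        ]
0.92 [ 0.46804856 -0.39861127  0.        ]
```

```bash
python3 - <<'E'
from fit import *
c=cam('top')
for p in [(393.75,237.5),(447.7,237.5),(397.7,297.5),(452,296.7)]: print(np.round(ray(c,p,.055),4))
for p in [(100.8,249),(157.7,248),(100.5,308.5),(157.5,307.5)]: print(np.round(ray(c,p,.055),4))
E
```

```text
[ 0.5492 -0.3158  0.055 ]
[ 0.5503 -0.4638  0.055 ]
[ 0.3884 -0.323   0.055 ]
[ 0.3913 -0.47    0.055 ]
[0.5127 0.4755 0.055 ]
[0.5164 0.3235 0.055 ]
[0.356  0.4685 0.055 ]
[0.3592 0.3184 0.055 ]
```

{"method": "servo_tool", "body": {
  "steps": [
    [0,-14,10,0,-2.5],
    [0,-14,10,0,-2.5],
    [0,-14,10,15,-2.5],
    [0,0,0,0,0]
  ]
}}

```text
time: 11.95
position: [0.4348, -0.4121, 0.1301]
tool_rot: [-0.001, 1.0, 0.016, -0.001]
force: [-0.4, -0.3, -0.5]
opening: 0.107
```

```bash
python3 - <<'E'
from fit import *
rows([.435,-.419,.030],1.60,1,0)
E
```

```text
t 11.95 j7 -0.93 pos [ 0.4348 -0.4121  0.1301] jaw -1.539 F [-0.4 -0.3 -0.5] open 0.107
[[0, 0.2, 7.1, 100.0, np.float64(0.12)]]
```

{"method": "servo_tool", "body": {
  "steps": [
    [0,0,6,40,0],
    [0,0,0,35,0],
    [0,0,0,20,0],
    [0,0,0,7,0],
    [0,0,0,0,0],
    [25,0,0,0,0],
    [25,0,0,0,0],
    [25,0,0,0,0],
    [25,0,0,-55,0],
    [25,0,0,-55,0]
  ]
}}

```text
time: 13.2
position: [0.4359, -0.4189, 0.1398]
tool_rot: [-0.001, 1.0, 0.016, -0.0]
force: [0.8, -0.3, 0.7]
opening: 0.251
```

```bash
python3 - <<'E'
from fit import *
rows([.4357,.044,.12],2.0,9,60)
E
```

```text
t 13.2 j7 -0.92 pos [ 0.4359 -0.4189  0.1398] jaw -1.539 F [ 0.8 -0.3  0.7] open 0.251
[[60, 1.6, -51.4, 2.2, np.float64(-2.53)], [60, 3.9, -51.3, 2.2, np.float64(-2.53)], [60, 6.1, -51.1, 2.2, np.float64(-2.53)], [60, 8.4, -50.7, 2.2, np.float64(-2.53)], [60, 10.6, -50.3, 2.2, np.float64(-2.53)], [60, 12.8, -49.8, 2.2, np.float64(-2.53)], [60, 15.0, -49.2, 2.2, np.float64(-2.53)], [60, 17.2, -48.5, 2.2, np.float64(-2.53)], [60, 19.3, -47.7, 2.2, np.float64(-2.53)]]
```

{"method": "servo_tool", "body": {
  "steps": [
    [60,2,-51,0,-2.5],
    [60,4,-51,0,-2.5],
    [60,6,-51,0,-2.5],
    [60,8,-51,0,-2.5],
    [60,11,-50,3,-2.5],
    [60,13,-50,3,-2.5],
    [60,15,-49,3,-2.5],
    [60,17,-49,3,-2.5],
    [60,19,-48,10,-2.5],
    [60,0,0,20,0],
    [60,0,0,0,0]
  ]
}}

```text
time: 14.58
position: [0.4358, 0.0438, 0.0962]
tool_rot: [-0.0, 0.977, 0.211, -0.001]
force: [-0.0, 0.1, -0.9]
opening: 0.601
```

```bash
python3 - <<'E'
from fit import *
rows([.4357,.044,.033],2.0,2,60)
E
```

```text
t 14.57 j7 -1.55 pos [0.4358 0.0438 0.0962] jaw -1.145 F [-0.   0.1 -0.9] open 0.601
[[60, 0.1, -0.1, 31.6, np.float64(-0.09)], [60, 0.1, -0.1, 31.6, np.float64(-0.09)]]
```

{"method": "servo_tool", "body": {
  "steps": [
    [60,0,0,33,0],
    [60,0,0,25,0],
    [60,0,0,4,0],
    [60,0,0,0,0],
    [0,0,0,0,0],
    [0,0,0,0,0],
    [0,0,0,0,0],
    [0,0,0,0,0]
  ]
}}

```text
time: 15.58
position: [0.4373, 0.0435, 0.0355]
tool_rot: [0.0, 0.978, 0.211, 0.001]
force: [-0.6, -0.4, 6.6]
opening: 0.105
```

```bash
python3 - <<'E'
from fit import *
rows([.503,-.408,.15],1.60,9,0)
E
```

```text
t 15.57 j7 -1.63 pos [0.4373 0.0435 0.0355] jaw -1.146 F [-0.6 -0.4  6.6] open 0.105
[[0, -14.0, 48.7, -12.7, np.float64(2.52)], [0, -11.8, 49.3, -12.7, np.float64(2.52)], [0, -9.7, 49.8, -12.7, np.float64(2.52)], [0, -7.5, 50.1, -12.7, np.float64(2.52)], [0, -5.3, 50.4, -12.7, np.float64(2.52)], [0, -3.0, 50.6, -12.7, np.float64(2.52)], [0, -0.8, 50.7, -12.7, np.float64(2.52)], [0, 1.4, 50.7, -12.7, np.float64(2.52)], [0, 3.6, 50.6, -12.7, np.float64(2.52)]]
```

{"method": "servo_tool", "body": {
  "steps": [
    [0,0,0,-55,0],
    [0,0,0,-55,0],
    [0,-14,49,-5,2.5],
    [0,-12,49,0,2.5],
    [0,-10,50,0,2.5],
    [0,-7,50,0,2.5],
    [0,-5,50,0,2.5],
    [0,-3,51,0,2.5],
    [0,-1,51,0,2.5],
    [0,1,51,0,2.5],
    [0,4,51,0,2.5],
    [0,0,0,0,0]
  ]
}}

```text
time: 17.08
position: [0.5017, -0.414, 0.1491]
tool_rot: [0.001, 1.0, 0.013, -0.001]
force: [-0.3, 1.4, -0.8]
opening: 0.11
```

```bash
python3 - <<'E'
from fit import *
rows([.503,-.408,.030],1.60,1,0)
c=cam('scene'); cv2.imwrite('pics/b.png',cv2.resize(c['frame'][200:360,60:260],None,fx=3,fy=3,interpolation=3))
E
```

```text
t 17.07 j7 -1.01 pos [ 0.5017 -0.414   0.1491] jaw -1.545 F [-0.3  1.4 -0.8] open 0.11
[[0, 1.5, -6.2, 119.1, np.float64(-0.22)]]
```

View pics/b.png

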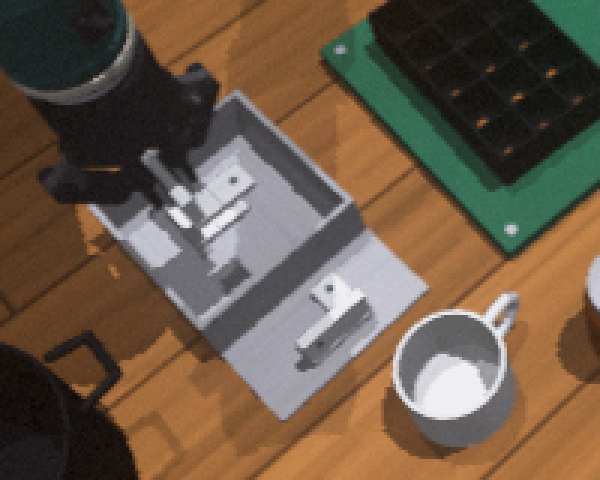

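The held bracket at about (225,200) is over bin_left, ready to lower beside the first one.

{"method": "servo_tool", "body": {
  "steps": [
    [0,0,0,40,0],
    [0,0,-2,40,0],
    [0,0,0,26,0],
    [0,0,0,14,0],
    [0,0,0,0,0]
  ]
}}

```text
time: 17.75
position: [0.5032, -0.4058, 0.0292]
tool_rot: [-0.001, 1.0, 0.017, -0.001]
force: [0.0, -1.2, -0.7]
opening: 0.105
```

{"method": "servo_tool", "body": {
  "steps": [
    [0,0,0,3,0],
    [25,0,0,0,0],
    [25,0,0,0,0],
    [25,0,0,0,0],
    [25,0,0,-55,0],
    [25,0,0,-60,0],
    [25,0,0,-40,0],
    [25,0,40,0,0],
    [25,0,0,0,0]
  ]
}}

```text
time: 18.88
position: [0.5033, -0.4508, 0.1827]
tool_rot: [0.002, 1.0, 0.014, 0.0]
force: [-0.9, 0.7, -0.8]
opening: 0.25
```

```bash
cat >> fit.py <<'E'
def line(c):
    g=cv2.cvtColor(c['frame'],cv2.COLOR_BGR2GRAY).astype(float); P=[]
    for row in range(203,293):
        s=g[row,250:266]; s=np.clip(s-np.median(s)-20,0,None)
        if s.max()>25: P.append(ray(c,(250+(s*np.arange(16)).sum()/s.sum(),row),.018)[:2])
    P=np.array(P)
    for _ in range(4):
        k=np.polyfit(P[:,0],P[:,1],1); r=P[:,1]-np.polyval(k,P[:,0]); P=P[abs(r)<max(2*r.std(),.0008)]
    return k,r.std(),len(P)
def tray(p0):
    cs=[cam('top'),cam('scene')]; ms=[]
    for c,n in zip(cs,('top','scene')):
        e=proj(c,[*p0[:2],.04]); q=[r for r in silhouettes('tray',n) if np.hypot(*(np.array(r['centre'])-e))<25]; ms.append(q[0]['pixels'] if q else None)
    for i in (0,1):
        if ms[i] is not None: print(['top','scene'][i],fit(cs[i:i+1],ms[i:i+1],TRAY,p0,.018))
    return cs
E
python3 - <<'E'
from fit import *
cs=tray([.51,-.1415,-.06])
print(line(cs[0]),boardline(cs[0]))
cv2.imwrite('pics/c.png',cv2.resize(cs[0]['frame'][180:320,90:460],None,fx=2.1,fy=2.1,interpolation=3))
for n in('top','scene'):
    for t in('edge_near','edge_far','line'):
        c=cs[n=='scene']; print(n,t,[(round(r['score'],2),np.round(ray(c,r['centre'],.018)[:2],4)) for r in spot_point(t,n)[:2]])
rows([.5,-.25,.12],0,4,50)
E
```

```text
top (array([ 0.5098, -0.1418, -0.0703]), np.float64(0.959))
scene (array([ 0.5096, -0.1412, -0.0603]), np.float64(0.976))
(array([-0.02889846,  0.07395207]), np.float64(0.0003329606451281995), 85) ((0.5214259624481201, -0.011458665132522583), (0.4550781548023224, 0.27594342827796936), 88.32957458496094)
top edge_near [(0.87, array([ 0.4066, -0.0701]))]
top edge_far [(0.8, array([ 0.6175, -0.0883]))]
top line []
scene edge_near [(0.63, array([ 0.4123, -0.0761]))]
scene edge_far [(0.74, array([ 0.6118, -0.0902]))]
scene line [(0.74, array([0.5295, 0.0474]))]
t 19.38 j7 -0.95 pos [ 0.5048 -0.4465  0.1818] jaw -1.538 F [-0.4  0.4  0.6] open 0.247
[[50, 0.4, -49.1, 15.5, np.float64(-22.03)], [50, 18.8, -45.4, 15.5, np.float64(-22.03)], [50, 34.5, -35.0, 15.5, np.float64(-22.03)], [50, 45.1, -19.5, 15.5, np.float64(-22.03)]]
```

View pics/c.png

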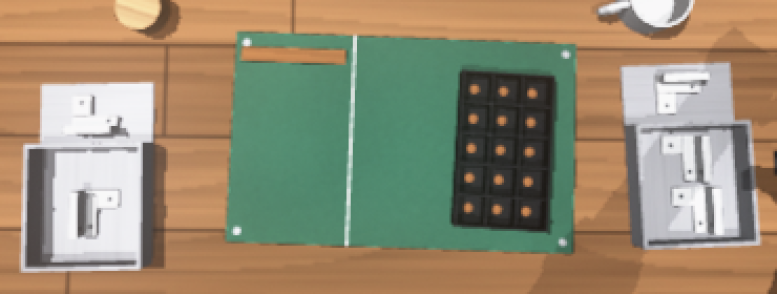

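Brackets check: the right-hand one is in the left bin at (95,213) and both left-hand ones are in the right bin at (690,155) and (695,210). The line and tray are clear. Now I'll position to push with two open fingers on the rear wall.

```bash
python3 - <<'E'
from fit import *
rows([.507,-.25,.10],-.062,9,80)
E
```

```text
t 19.38 j7 -0.95 pos [ 0.5048 -0.4465  0.1818] jaw -1.538 F [-0.4  0.4  0.6] open 0.247
[[80, 1.0, -21.8, 9.1, np.float64(-9.4)], [80, 4.5, -21.4, 9.1, np.float64(-9.4)], [80, 7.9, -20.3, 9.1, np.float64(-9.4)], [80, 11.1, -18.8, 9.1, np.float64(-9.4)], [80, 14.1, -16.7, 9.1, np.float64(-9.4)], [80, 16.6, -14.2, 9.1, np.float64(-9.4)], [80, 18.7, -11.3, 9.1, np.float64(-9.4)], [80, 20.3, -8.1, 9.1, np.float64(-9.4)], [80, 21.3, -4.7, 9.1, np.float64(-9.4)]]
```

{"method": "servo_tool", "body": {
  "steps": [
    [80,1,-22,0,-9.4],
    [80,4,-21,0,-9.4],
    [80,8,-20,0,-9.4],
    [80,11,-19,6,-9.4],
    [80,14,-17,6,-9.4],
    [80,17,-14,10,-9.4],
    [80,19,-11,20,-9.4],
    [80,20,-8,20,-9.4],
    [80,21,-5,20,-9.4],
    [80,0,0,0,0],
    [80,0,0,0,0]
  ]
}}

```text
time: 20.75
position: [0.5071, -0.2522, 0.1006]
tool_rot: [0.001, 0.73, 0.683, -0.0]
force: [0.2, -1.2, 0.4]
opening: 0.8
```

```bash
python3 - <<'E'
from fit import *
rows([.507,-.25,.026],-.062,3,80)
E
```

```text
t 20.75 j7 0.01 pos [ 0.5071 -0.2522  0.1006] jaw -0.066 F [ 0.2 -1.2  0.4] open 0.8
[[80, 0.8, -0.1, 24.9, np.float64(-0.07)], [80, 0.8, -0.1, 24.9, np.float64(-0.07)], [80, 0.8, -0.1, 24.9, np.float64(-0.07)]]
```

{"method": "servo_tool", "body": {
  "steps": [
    [80,0,0,30,0],
    [80,0,0,30,0],
    [80,0,0,13,0],
    [80,0,0,0,0],
    [80,10,0,0,0],
    [80,10,0,0,0],
    [80,10,0,0,0],
    [80,6,0,0,0],
    [80,6,0,0,0],
    [80,6,0,0,0],
    [80,0,0,0,0]
  ]
}}

```text
time: 22.12
position: [0.5097, -0.2026, 0.0269]
tool_rot: [-0.0, 0.729, 0.685, 0.0]
force: [0.1, -0.3, 0.1]
opening: 0.801
```

```bash
python3 - <<'E'
from fit import *
cs=tray([.51,-.141,-.06])
rows([.507,-.2,.026],-.062,1,80)
E
```

```text
top (array([ 0.5115, -0.133 , -0.0608]), np.float64(0.955))
scene (array([ 0.5135, -0.1317, -0.0772]), np.float64(0.745))
t 22.32 j7 -0.14 pos [ 0.5095 -0.2029  0.0267] jaw -0.062 F [ 0.1  0.5 -0. ] open 0.803
[[80, 2.7, -2.7, 0.7, np.float64(-0.02)]]
```

{"method": "servo_tool", "body": {
  "steps": [
    [80,9,0,0,-0.2],
    [80,10,0,0,-0.2],
    [80,10,0,0,-0.2],
    [80,10,0,0,-0.2],
    [80,10,0,0,-0.2],
    [80,10,0,0,-0.2],
    [80,10,0,0,-0.2],
    [80,10,0,0,-0.2],
    [80,10,0,0,-0.2],
    [80,10,0,0,-0.1],
    [80,8,0,0,0],
    [80,0,0,0,0]
  ]
}}

```text
time: 23.82
position: [0.5146, -0.0951, 0.027]
tool_rot: [-0.0, 0.717, 0.697, 0.0]
force: [0.2, -0.1, -0.5]
opening: 0.804
```

```bash
cat >> fit.py <<'E'
def frontgap(c,k=(-.0289,.07395)):
    """leading bottom edge of tray in top view: dark->green transition scanned along rows, z=.018 (front wall foot is visible only if edge leans to camera)"""
    g=cv2.cvtColor(c['frame'],cv2.COLOR_BGR2HSV); out=[]
    for x in np.arange(.43,.61,.015):
        s=np.arange(-.03,.02,.0005); y=np.polyval(k,x)+s
        px=np.array([proj(c,[x,v,.018]) for v in y],np.float32)
        v=cv2.remap(c['frame'],px[:,0][None],px[:,1][None],1)[0].astype(int)
        i=np.nonzero(v[:,1]>55)[0]; out.append(round(1000*s[i[0]],1) if len(i) else None)
    return out
E
python3 - <<'E'
from fit import *
cs=tray([.515,-.018,-.03])
print(frontgap(cs[0]))
rows([.507,-.06,.026],-.029,1,80)
cv2.imwrite('pics/d.png',cv2.resize(cs[1]['frame'][140:280,180:360],None,fx=4,fy=4,interpolation=3))
for n in('top','scene'):
    for t in('edge_near','edge_far'):
        c=cs[n=='scene']; print(n,t,[(round(r['score'],2),np.round(ray(c,r['centre'],.018)[:2],4)) for r in spot_point(t,n)[:1]])
E
```

```text
top (array([ 0.5131, -0.0247, -0.0306]), np.float64(0.91))
scene (array([ 0.5297,  0.0007, -0.5079]), np.float64(0.671))
[np.float64(-25.0), np.float64(-25.5), np.float64(-25.0), np.float64(-25.0), np.float64(-24.5), np.float64(-25.0), np.float64(-25.5), np.float64(-30.0), np.float64(-25.0), np.float64(-24.5), np.float64(-25.5), np.float64(-25.5)]
t 24.02 j7 -0.32 pos [ 0.5145 -0.0964  0.0269] jaw -0.029 F [ 0.  -0.2 -0.6] open 0.798
[[80, 36.2, -8.6, 0.9, np.float64(-0.03)]]
top edge_near [(0.91, array([0.4112, 0.0367]))]
top edge_far [(0.6, array([0.6273, 0.0333]))]
scene edge_near [(0.6, array([0.4112, 0.04  ]))]
scene edge_far [(0.85, array([0.6135, 0.0239]))]
```

View pics/d.png

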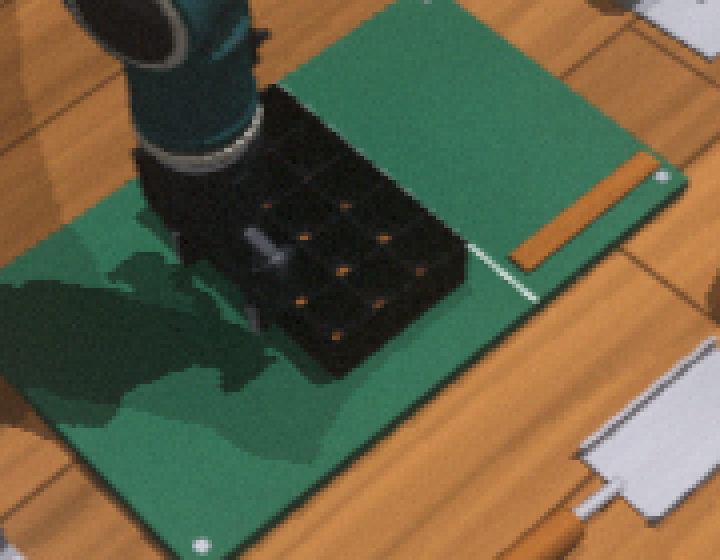

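In the picture the tray is parallel to the line and still short of it. The scan gives a uniform gap of about 25.5 mm. I'll push on, back off and measure without the arm in the way.

{"method": "servo_tool", "body": {
  "steps": [
    [80,6,0,0,0],
    [80,6,0,0,0],
    [80,5,0,0,0],
    [80,4,0,0,0],
    [80,0,0,0,0],
    [80,0,0,0,0]
  ]
}}

```text
time: 24.98
position: [0.5152, -0.075, 0.027]
tool_rot: [0.0, 0.717, 0.697, 0.0]
force: [-0.1, -0.8, 0.0]
opening: 0.803
```

```bash
python3 - <<'E'
from fit import *
c=cam('top'); print(frontgap(c))
rows([.507,-.06,.026],-.029,1,80)
E
```

```text
[np.float64(-30.0), np.float64(-30.0), np.float64(-4.0), np.float64(-30.0), np.float64(-30.0), np.float64(-30.0), np.float64(-30.0), np.float64(-30.0), np.float64(-30.0), np.float64(-30.0), np.float64(-30.0), np.float64(-30.0)]
t 25.02 j7 -0.36 pos [ 0.5151 -0.0751  0.0269] jaw -0.029 F [ 0.3 -0.  -0.1] open 0.8
[[80, 14.9, -8.6, 0.9, np.float64(-0.0)]]
```

{"method": "servo_tool", "body": {
  "steps": [
    [80,-15,0,0,0],
    [80,-15,0,0,0],
    [80,0,0,-50,0],
    [80,0,0,-50,0],
    [80,-50,0,0,0],
    [80,-50,0,0,0],
    [80,-50,0,0,0],
    [80,-50,0,0,0],
    [80,0,0,0,0]
  ]
}}

```text
time: 26.15
position: [0.506, -0.3121, 0.1263]
tool_rot: [0.0, 0.721, 0.693, -0.001]
force: [0.4, -0.3, -0.4]
opening: 0.799
```

```bash
sed -i 's/np.arange(-.03,.02,.0005)/np.arange(-.013,.02,.00025)/' fit.py; cat >> fit.py <<'E'
def check(p0):
    cs=tray(p0); print(frontgap(cs[0]))
    for n in('top','scene'):
        for t in('edge_near','edge_far'):
            c=cs[n=='scene']
            for r in spot_point(t,n)[:1]: X=ray(c,r['centre'],.018); print(n,t,round(r['score'],2),np.round(X[:2],4),'gap mm',round(1000*(np.polyval([-.0289,.07395],X[0])-X[1]),1))
    return cs
E
python3 - <<'E'
from fit import *
cs=check([.515,-.004,-.03])
rows([.515,-.075,.026],-.029,4,80)
cv2.imwrite('pics/e.png',np.hstack([cv2.resize(cs[0]['frame'][190:310,220:310],None,fx=4,fy=4,interpolation=3),cv2.resize(cs[1]['frame'][140:260,230:330],None,fx=4,fy=4,interpolation=3)]))
E
```

```text
top (array([ 0.5143, -0.0048, -0.0277]), np.float64(0.974))
scene (array([ 0.5139, -0.0048, -0.0273]), np.float64(0.966))
[np.float64(-4.7), np.float64(-5.0), np.float64(-4.2), np.float64(-5.2), np.float64(-4.7), np.float64(-4.2), np.float64(-4.7), np.float64(-13.0), np.float64(-5.0), np.float64(-4.7), np.float64(-4.2), np.float64(-5.0)]
top edge_near 0.82 [0.4138 0.0695] gap mm -7.5
top edge_far 0.91 [0.615  0.0512] gap mm 5.0
scene edge_near 0.62 [0.4118 0.0573] gap mm 4.8
scene edge_far 0.7 [0.6122 0.0457] gap mm 10.6
t 26.55 j7 0.16 pos [ 0.5086 -0.3041  0.127 ] jaw -0.027 F [-0.4  0.2  0.1] open 0.803
[[80, 57.3, 0.0, 25.3, np.float64(0.02)], [80, 57.3, 0.0, 25.3, np.float64(0.02)], [80, 57.3, -0.0, 25.3, np.float64(0.02)], [80, 57.3, -0.0, 25.3, np.float64(0.02)]]
```

View pics/e.png

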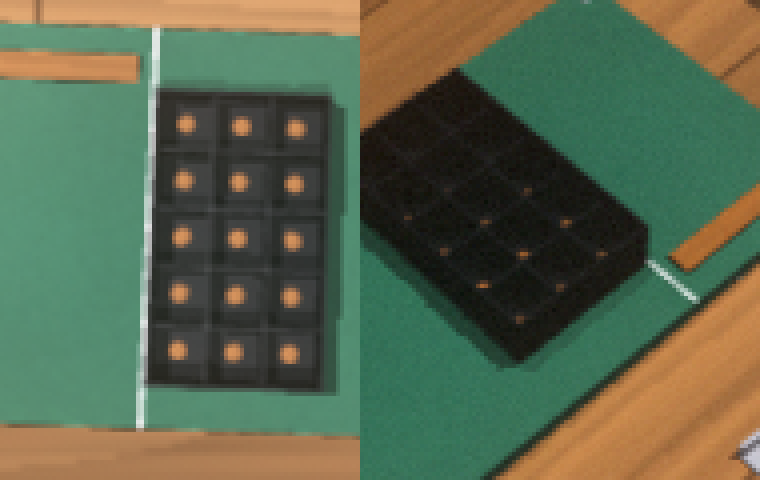

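{"method": "servo_tool", "body": {
  "steps": [
    [80,50,0,0,0],
    [80,50,0,0,0],
    [80,50,0,0,0],
    [80,45,0,0,0],
    [80,0,0,40,0],
    [80,0,0,40,0],
    [80,0,0,20,0],
    [80,0,0,0,0],
    [80,0,0,0,0]
  ]
}}

```text
time: 27.68
position: [0.515, -0.1102, 0.028]
tool_rot: [0.001, 0.717, 0.697, 0.001]
force: [0.3, -0.8, 0.0]
opening: 0.799
```

```bash
python3 - <<'E'
from fit import *
rows([.515,-.071,.027],-.029,1,80)
E
```

```text
t 27.68 j7 -0.3 pos [ 0.515  -0.1102  0.028 ] jaw -0.029 F [ 0.3 -0.8  0. ] open 0.799
[[80, 39.1, -1.2, 1.0, np.float64(0.0)]]
```

{"method": "servo_tool", "body": {
  "steps": [
    [80,9,0,0,0],
    [80,9,0,0,0],
    [80,6,0,0,0],
    [80,4,0,0,0],
    [80,3,0,0,0],
    [80,2,0,0,0],
    [80,2,0,0,0],
    [80,1,0,0,0],
    [80,1,0,0,0],
    [80,0,0,0,0],
    [80,0,0,0,0]
  ]
}}

```text
time: 29.05
position: [0.515, -0.0736, 0.0268]
tool_rot: [0.0, 0.717, 0.697, -0.0]
force: [-0.3, -2.1, 0.1]
opening: 0.8
```

{"method": "servo_tool", "body": {
  "steps": [
    [80,1,0,0,0],
    [80,1,0,0,0],
    [80,0.5,0,0,0],
    [80,0,0,0,0],
    [80,0,0,0,0]
  ]
}}

```text
time: 29.68
position: [0.5152, -0.0704, 0.0269]
tool_rot: [-0.0, 0.717, 0.697, 0.0]
force: [-0.2, -0.8, 0.1]
opening: 0.799
```

{"method": "servo_tool", "body": {
  "steps": [
    [80,-10,0,0,0],
    [80,-20,0,0,0],
    [80,0,0,-50,0],
    [80,0,0,-50,0],
    [80,-50,0,0,0],
    [80,-50,0,0,0],
    [80,-50,0,0,0],
    [80,-50,0,0,0],
    [80,0,0,0,0],
    [80,0,0,0,0]
  ]
}}

```text
time: 30.92
position: [0.5082, -0.3004, 0.1267]
tool_rot: [-0.0, 0.717, 0.697, 0.0]
force: [0.1, 1.0, -0.6]
opening: 0.801
```

```bash
python3 - <<'E'
from fit import *
cs=check([.515,-.001,-.03])
p=[.515,-.001,-.03]
rows([.515,-.111,.026],-.029,4,80)
cv2.imwrite('pics/f.png',np.hstack([cv2.resize(cs[0]['frame'][190:310,220:310],None,fx=4,fy=4,interpolation=3),cv2.resize(cs[1]['frame'][140:260,230:330],None,fx=4,fy=4,interpolation=3)]))
E
```

```text
top (array([ 0.5142, -0.0006,  0.003 ]), np.float64(0.962))
scene (array([ 0.5133, -0.0011, -0.0215]), np.float64(0.974))
[np.float64(-0.5), np.float64(-0.2), np.float64(-0.2), np.float64(-13.0), np.float64(0.3), np.float64(-0.2), np.float64(-13.0), np.float64(-13.0), np.float64(-13.0), np.float64(-0.5), np.float64(-1.0), np.float64(-13.0)]
top edge_near 0.82 [0.4163 0.0634] gap mm -1.5
top edge_far 0.88 [0.622  0.0575] gap mm -1.5
scene edge_near 0.58 [0.411  0.0666] gap mm -4.5
scene edge_far 0.74 [0.6157 0.051 ] gap mm 5.2
t 31.32 j7 0.15 pos [ 0.5087 -0.3     0.127 ] jaw -0.028 F [0.5 0.1 0.2] open 0.802
[[80, 47.3, 0.3, 25.2, np.float64(0.01)], [80, 47.3, 0.2, 25.2, np.float64(0.01)], [80, 47.3, 0.2, 25.2, np.float64(0.01)], [80, 47.3, 0.2, 25.2, np.float64(0.01)]]
```

View pics/f.png

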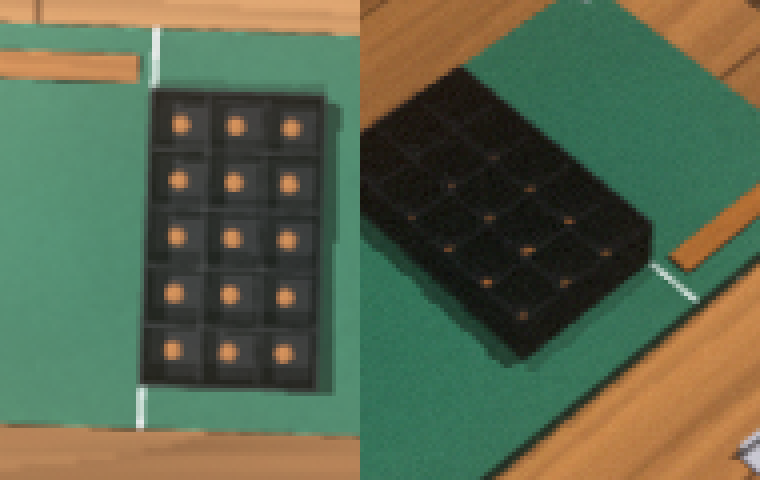

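The tray now covers the line along its leading edge, but the yaw readings differ (0.003 and −0.0215). I'll do a sub-pixel measurement of the front and rear top edges.

```bash
cat > edge.py <<'E'
from fit import *
def edges(c):
    g=c['frame'][...,1].astype(np.float32); res=[]
    for (xa,xb),sg,y0 in [((.425,.605),1,None),((.425,.605),-1,None)]:
        P=[]
        for x in np.arange(xa,xb,.004):
            yc=np.polyval([-.0289,.07395],x)-(0 if sg>0 else .12)
            s=np.arange(-.008,.014,.00025); y=yc+sg*s
            px=np.array([proj(c,[x,v,.063]) for v in y],np.float32)
            v=cv2.remap(g,px[:,0][None],px[:,1][None],1)[0]
            hi=np.median(v[-12:]); lo=v[:20].min(); i=np.nonzero(v>(hi+lo)/2)[0]; i=i[i>8]
            if len(i): P.append((x,y[i[0]]))
        P=np.array(P)
        for _ in range(5):
            k=np.polyfit(P[:,0],P[:,1],1); r=P[:,1]-np.polyval(k,P[:,0]); P=P[abs(r)<max(2*r.std(),.0006)]
        print('front' if sg>0 else 'rear',len(P),'std mm',round(r.std()*1e3,2),'yaw',round(k[0],4),'past line mm at near/mid/far',[round(1000*(np.polyval(k,x)-np.polyval([-.0289,.07395],x)),1) for x in(.415,.515,.615)])
E
python3 - <<'E'
from edge import *
for _ in range(3): c=cam('top'); edges(c)
E
```

```text
front 44 std mm 0.26 yaw -0.0286 past line mm at near/mid/far [np.float64(0.4), np.float64(0.5), np.float64(0.5)]
rear 45 std mm 0.81 yaw -0.029 past line mm at near/mid/far [np.float64(-126.5), np.float64(-126.5), np.float64(-126.5)]
front 43 std mm 0.26 yaw -0.0288 past line mm at near/mid/far [np.float64(0.4), np.float64(0.4), np.float64(0.5)]
rear 45 std mm 0.81 yaw -0.0287 past line mm at near/mid/far [np.float64(-126.5), np.float64(-126.5), np.float64(-126.5)]
front 43 std mm 0.25 yaw -0.0291 past line mm at near/mid/far [np.float64(0.5), np.float64(0.4), np.float64(0.4)]
rear 45 std mm 0.83 yaw -0.0289 past line mm at near/mid/far [np.float64(-126.5), np.float64(-126.5), np.float64(-126.5)]
```

```bash
python3 -c "
from h import *
s=env.get_state(); print(s['time'],s['position'],s['force']); env.close_job()"
```

```text
31.475 [ 0.50855964 -0.30042376  0.12692859] [-0.21941542 -0.52452446 -0.48973849]
the job is handed in; nothing more can be done
```

The three brackets are in their bins and the tray's leading edge is on the scribed line. I handed the job in at 31.5 s of the 72 s allowed, with the gripper clear of everything.

**Brackets:** The right-hand bracket went into the +y bin and both left-hand brackets into the −y bin. A top view confirmed all three were in before I touched the tray, and the hands agreed between the sample pictures and the networks.

**Tray:** I pushed it along the board with two open fingers on its rear wall. The last sub-pixel check put the leading edge parallel to the line within about 0.001 rad and about 0.5 mm past its centre along the whole edge. The calibration is only good to about 2 mm.

**Checks that disagreed:**
- **Leading-edge corners:** the networks' corner points were off the line by −4.5 to +5.2 mm.
- **Tray yaw:** the coarser outline fits gave 0.003 rad (top camera) and −0.0215 rad (scene camera), against −0.029 rad for the line.
- **Rear edge:** the reading came out about 6 mm behind where the tray's depth would put it, probably because of a shadow. I relied on the front-edge measurement instead.

I did not re-measure the bystanders at the end. None was touched on purpose, and the forces I read stayed under about 7 N.

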